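# Hold the sprung shutter open

## Robot

A 7-joint arm with a two-finger parallel gripper is mounted at the origin on the work surface; the furniture and walls round the work are solid. World frame = base frame: x ahead of the robot, y to its left, z up, the work surface at z = 0. Lengths are in m, angles in rad, forces in N, time in s.
With the tool pointing down it reaches from about 0.4 to 0.85 m from the base axis. Payload 10.4 kg.
Tool frame: the origin (TCP) lies midway between the tips of the shut fingers; the grasp point (between the pads) lies 19 mm behind it; z points along the fingers, y is the line along which they close (so a half turn about z gives the same grasp; the last joint's range is limited). The gripper opens to 87 mm and grips with 3 to 60 N. Pads are 19 mm wide; open, the fingers measure 117 mm over their backs; the gripper's body (75 mm by 190 mm) begins 51 mm behind the grasp point.
Start: joints at [-1.226, 0.332, -0.065, 1.46, 0.022, 1.35, -0.088], TCP at [0.225, 0.583, 0.223] pointing down, gripper open.
Joint ranges: [-2.6, 2.6], [-0.5, 2.12], [-1.47, 1.34], [0.16, 2.42], [-1.27, 4.41], [0.06, 2.06], [-2.6, 2.6]. Speed limits (rad/s): [2.22, 2.22, 2.79, 2.79, 3.14, 3.14, 3.14].

## Interface

Orientations are given as a unit quaternion [x, y, z, w].
In Python, from bench import sensors, eyes, order gives the robot as it stands.
- The arm moves only by the tool arm_command, never from a script. Its argument "steps" is a list of rows, each an object with "rot": the turn, a rotation vector about the world's x, y, z in degrees, a list of three; "slide": the shift along the world's x, y, z in m, a list of three; "grip": the opening, from 0 (shut) to 1 (fully open). A call has exactly 8 rows; each row shifts and turns the commanded pose from where the row before left it; what a row does not reach is not made up. A row lasts 1/8 s, in which the tool goes at most 62.5 mm and 10.7 degrees, less where a joint would pass 70% of its speed; a pose out of reach is approached as far as the arm can. A call with a gripper value outside its range is refused whole. The fingers move at their own pace and stop on an object; "newtons" is the grip in N (left out, the last holds). Time passes only in rows, so rows that do not move let the fingers close, or fill a call up. It gives the time, the measured TCP pose, the force, the opening and the grip force at its end, in the units of the state.
- sensors.read_state(): the state, without advancing time (a new reading comes with each control period).
- eyes.camera(name): name is "scene" or "side" or "wrist"; returns a dict with "pixels" (384x512x3 uint8, red, green, blue), "intrinsics" (3x3 intrinsics, pixels), "pose" (4x4, takes a point from camera to world coordinates). Camera axes: x right, y down, z forward; pixel columns grow to the right and rows downward; lengths in m; the calibration is good to about 2 mm. A picture is of the moment at which its call begins. There is no depth.
- order.close_job(): hands the job in; it is judged then, once.
Trained networks look in a picture, given as the dict that the camera call returned (one of the last four; its "shot" number tells which), for a name from the list of things; names that differ only in an ending like _2 or _b are one class to them, and where a whole thing is asked for, a point or a joint stands for the part that bears it (a point fixed in the world has none). Each returns a list of dicts, best first, with "conf" (0 to 1); they miss things now and then, are a little off and sometimes report something else, mostly with a low value. They report only what shows in the picture. A call takes as long as a camera call. They do not tell look-alikes from the thing itself.
- eyes.look_for(name, picture): "bbox" ([left, top, right, bottom] in pixels, round what is visible of it).
The state is a dict: "time": time; "joint_positions": joint angles; "joint_vel": joint speeds; "joint_torque": joint torques, N m; "ee_pos": TCP position; "eef_rot": TCP orientation; "ft_force": force on the tool from outside, world axes, zero at the start; "torque": the same for the moment, N m; "width": finger opening in m; "grip_force": force on a finger pad.
Only numpy, scipy, OpenCV 4.12 (cv2) and the standard library are available. Lean on these libraries where they do the work, as an engineer would, in place of code of your own. Each camera call takes 0.05 s, during which the arm holds its last target. There are 200 camera calls.

## Task

The blue vial shield stands in the way of the spring-return shutter handle: lift it out and set it down upright inside the yellow tray, leaving the handle alone until that is done. Then swing the handle by its black grip until its bar lies over the middle of the green patch, not on to the red one, and finish there, still holding it against its spring. Leave the reagent bottle and the red source puck where they are.

Things in the scene. Friction and masses are not known exactly. Their poses are not given: they have to be found in the camera images.
- shutter_stand: fixed grey round casting with a yellow band, 104 mm across (foot 124 mm), 52 mm high. Origin on the handle's vertical pivot axis, at worktop height; z up. Its -x side, roughly towards the robot, carries a white scale quadrant (top 50 mm high, out to 88 mm from the axis) with a green patch and, farther on, a red one; a stop pin at each end, to 69 mm high.
- shutter_arm (a joint): angle of the sprung handle about the stand's axis, rad: 0 at rest, growing anticlockwise seen from above, stop at 1.25. Green patch 0.72 to 0.98, red from 1.07. At q the bar points from the axis along (pi - 0.42 + q) in the stand's frame (-x at q = 0.42). Steel bar 14 mm wide, 61 to 70 mm above the worktop. Its spring pulls back to 0: 2.5 N at the grip at rest, 7 N at green.
- shutter_grip: black upright round grip, 20 mm across, on the end of the bar 130 mm from the stand's axis, from 70 mm to 126 mm above the worktop. Origin on the grip's centre line at worktop height (pinch or push it 90 to 120 mm above its origin). It is a sleeve that turns freely on its pin.
- vial_shield: loose blue lead vial shield: closed upright cylinder 41 mm across, 89 mm high, about 0.55 kg (0.4 to 0.7); the cap is fixed to it. Origin at the centre of its underside. Starts upright on the worktop in the sweep of the bar, about 130 mm from the stand's axis and some 70 to 120 mm from the grip.
- parking_tray: fixed open yellow tray, 150 mm along its x and 170 mm along its y outside, walls 4 mm thick and 14 mm high, floor 4 mm thick (its top 4 mm above the worktop). Origin at the centre of its underside. Empty at the start.
- reagent_bottle: bystander: loose small bottle of tan colour with a blue cap, 35 mm across, 77 mm high; origin at the centre of its underside; leave alone
- check_source: bystander: loose red puck, 52 mm across, 15 mm high; origin at the centre of its underside; leave alone
Things that resemble listed ones, but are neither listed nor needed, are in the scene too. There is more than one size of the vial_shield; the one meant has the size given above.

How it is judged:
By the outcome, as a careful person would: the job done as asked, in the order asked, and still so for the second after the job is handed in, while the arm keeps its last pose, push and grip.
It also fails if it takes over 51 s, if anything falls off the work surface, if the arm or the gripper's body presses on something with over 40 N, if the wrist force passes 120 N, or if a joint passes its speed limit or range.

## Working session

There is one attempt and no reset: what is moved stays moved. The work goes in short steps, Python scripts to look and compute and a tool call to move; the robot and the scene stay as the last step left them, time stands still between calls to the robot, and variables do not carry over. Pictures are saved under pics/ and viewed, at most 10 in all, crops included, and the job is handed in when it is done.

Besides the shell and the picture viewer there is one more tool, called after "Emit:" in YAML: its name, and indented under it one key for each argument. arm_command: Moves the arm, as the interface text tells. Its arguments: {"type":"object","properties":{"steps":{"type":"array","items":{"type":"object","properties":{"rot":{"type":"array","items":{"type":"number"}},"slide":{"type":"array","items":{"type":"number"}},"grip":{"type":"number"}}}},"newtons":{"type":"number"}},"required":["steps"]}

```bash
mkdir -p pics
cat > h.py <<'E'
import numpy as np, cv2
from bench import sensors, eyes, order
def save(p,n): cv2.imwrite('pics/'+n, cv2.cvtColor(p['pixels'],cv2.COLOR_RGB2BGR))
def ray(p,u,v):
    K=np.array(p['intrinsics']);T=np.array(p['pose'])
    d=T[:3,:3]@np.linalg.solve(K,[u,v,1.]); return T[:3,3],d
def atz(p,u,v,z):
    o,d=ray(p,u,v); return o+d*(z-o[2])/d[2]
def proj(p,X):
    K=np.array(p['intrinsics']);T=np.array(p['pose'])
    c=K@(T[:3,:3].T@(np.array(X)-T[:3,3])); return c[:2]/c[2]
E
python3 - <<'E'
from h import *
np.set_printoptions(precision=3,suppress=True)
ims=[]
for c in ['scene','side']:
    p=eyes.camera(c); ims.append(p['pixels'])
    print(c,np.array(p['pose'])[:3,3])
    for n in ['shutter_stand','shutter_grip','vial_shield','parking_tray','reagent_bottle','check_source']:
        for d in eyes.look_for(n,p)[:4]:
            b=d['bbox'];u=(b[0]+b[2])/2
            z={'shutter_stand':.05,'shutter_grip':.126,'vial_shield':.089,'reagent_bottle':.077}.get(n,.01)
            print(n,round(d['conf'],2),np.round(b),'bottom',atz(p,u,b[3],0)[:2],'mid@h/2',atz(p,u,(b[1]+b[3])/2,z/2)[:2], 'top',atz(p,u,b[1],z)[:2])
    save(p,c+'0.png')
print(sensors.read_state())
E
```

```text
scene [ 0.067 -0.374  0.826]
shutter_stand 0.98 [217. 132. 284. 172.] bottom [0.556 0.171] mid@h/2 [0.593 0.213] top [0.631 0.256]
shutter_grip 0.53 [216. 140. 226. 161.] bottom [0.521 0.261] mid@h/2 [0.512 0.243] top [0.499 0.222]
vial_shield 0.88 [249. 166. 266. 198.] bottom [0.509 0.092] mid@h/2 [0.521 0.106] top [0.532 0.119]
vial_shield 0.5 [220. 220. 225. 245.] bottom [0.347 0.039] mid@h/2 [0.353 0.044] top [0.358 0.046]
parking_tray 0.74 [285. 269. 387. 371.] bottom [ 0.332 -0.336] mid@h/2 [ 0.409 -0.269] top [ 0.499 -0.191]
reagent_bottle 0.58 [160. 109. 175. 136.] bottom [0.465 0.449] mid@h/2 [0.48  0.461] top [0.494 0.47 ]
check_source 0.7 [371. 259. 390. 279.] bottom [ 0.561 -0.275] mid@h/2 [ 0.58 -0.26] top [ 0.598 -0.244]
side [-0.076  0.467  1.103]
shutter_stand 0.75 [199. 169. 240. 198.] bottom [0.568 0.202] mid@h/2 [0.605 0.178] top [0.642 0.154]
{'time': 0.7, 'joint_positions': array([-1.226,  0.332, -0.065,  1.46 ,  0.022,  1.35 , -0.089]), 'joint_vel': array([ 0.001,  0.002, -0.002, -0.   , -0.   ,  0.001,  0.001]), 'joint_torque': array([ -0.001, -62.29 ,   0.024, -39.006,  -0.061,   0.032,  -0.   ]), 'ee_pos': array([0.225, 0.583, 0.223]), 'eef_rot': array([0.183, 0.983, 0.   , 0.   ]), 'ft_force': array([ 0.04 ,  0.408, -0.407]), 'torque': array([ 0.008,  0.009, -0.02 ]), 'grip_force': 0.0, 'width': 0.08705851001536294}
```

Run:
```python
import cv2,numpy as np
a=cv2.imread('pics/scene0.png')
a=cv2.resize(a[90:390,130:430],(600,600),interpolation=cv2.INTER_CUBIC)
cv2.imwrite('pics/s1.png',a)
b=cv2.imread('pics/side0.png');cv2.imwrite('pics/s2.png',cv2.resize(b,(800,600)))
```

```text
(no output)
```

View pics/s1.png

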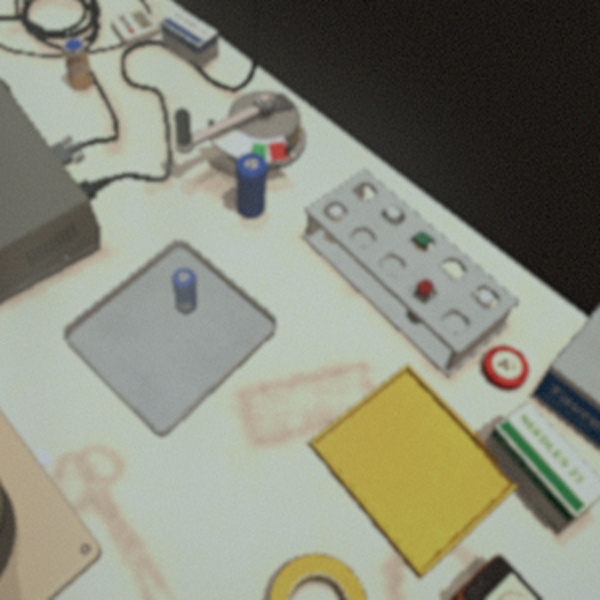

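View pics/s2.png

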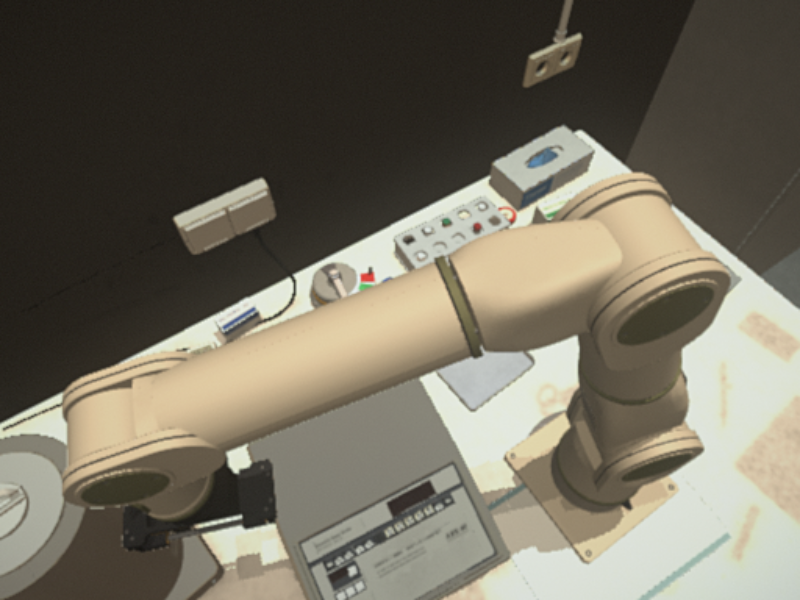

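The scene image shows two blue shields. One is large, at about (257,182), and stands beside the shutter's green and red patches. The other is thin, at about (222,232), and stands on the grey mat. The large one fits: 17 px wide and 130 mm from the stand. The side view is mostly hidden by the arm. I'll rise, move above the shield and check it from close up.

Emit:
arm_command:
  steps:
    - {"slide":[0,0,0.05],"grip":1}
    - {"slide":[0,0,0.05]}
    - {"slide":[0.02,-0.033,0],"rot":[0,0,-8]}
    - {"slide":[0.02,-0.033,0],"rot":[0,0,-8]}
    - {"slide":[0.02,-0.033,0],"rot":[0,0,-8]}
    - {"slide":[0.02,-0.033,0],"rot":[0,0,-8]}
    - {"slide":[0.02,-0.033,0],"rot":[0,0,-8]}
    - {"slide":[0.02,-0.033,0],"rot":[0,0,-8]}

```text
schema error: expected keys rot, slide, grip
```

Emit:
arm_command:
  steps:
    - {"slide":[0.02,-0.033,0],"rot":[0,0,-8]}
    - {"slide":[0.02,-0.033,0],"rot":[0,0,-8]}
    - {"slide":[0.02,-0.033,0],"rot":[0,0,-8]}
    - {"slide":[0.02,-0.033,0],"rot":[0,0,-8]}
    - {"slide":[0.02,-0.033,0],"rot":[0,0,-8]}
    - {"slide":[0.02,-0.033,0],"rot":[0,0,-8]}
    - {"slide":[0.02,-0.033,0],"rot":[0,0,-8]}
    - {"slide":[0.02,-0.033,0],"rot":[0,0,-5]}

```text
schema error: expected keys rot, slide, grip
```

```bash
cat > look.py <<'E'
from h import *
np.set_printoptions(precision=3,suppress=True)
def look(tag):
  for c in ['scene','wrist']:
    p=eyes.camera(c); save(p,c+tag+'.png'); np.savez(c+tag,**{k:p[k] for k in('pixels','intrinsics','pose')})
    print(c,np.array(p['pose'])[:3,3])
    for n in ['shutter_stand','shutter_grip','vial_shield','parking_tray','reagent_bottle','check_source']:
        for d in eyes.look_for(n,p)[:3]:
            b=d['bbox'];u=(b[0]+b[2])/2;v=(b[1]+b[3])/2
            z={'shutter_stand':.05,'shutter_grip':.126,'vial_shield':.089,'reagent_bottle':.077}.get(n,.01)
            print(n,round(d['conf'],2),np.round(b),'mid@h/2',atz(p,u,v,z/2)[:2])
  s=sensors.read_state(); print(s['time'],s['ee_pos'],s['eef_rot'],s['joint_positions'],s['ft_force'],s['width'])
E
python3 -c "
from look import *
look('1')"
```

```text
scene [ 0.067 -0.374  0.826]
shutter_stand 0.9 [213. 133. 286. 174.] mid@h/2 [0.586 0.209]
shutter_grip 0.64 [219. 142. 224. 162.] mid@h/2 [0.509 0.237]
vial_shield 0.78 [216. 223. 226. 245.] mid@h/2 [0.348 0.043]
vial_shield 0.71 [247. 164. 264. 197.] mid@h/2 [0.521 0.112]
reagent_bottle 0.53 [162. 109. 175. 137.] mid@h/2 [0.481 0.457]
check_source 0.74 [161. 110. 174. 135.] mid@h/2 [0.496 0.494]
check_source 0.56 [368. 255. 392. 280.] mid@h/2 [ 0.583 -0.257]
wrist [0.159 0.608 0.385]
1.4 [0.225 0.583 0.223] [0.183 0.983 0.    0.   ] [-1.226  0.332 -0.065  1.46   0.022  1.35  -0.089] [ 0.101  0.086 -0.377] 0.08703892181511584
```

View pics/wrist1.png

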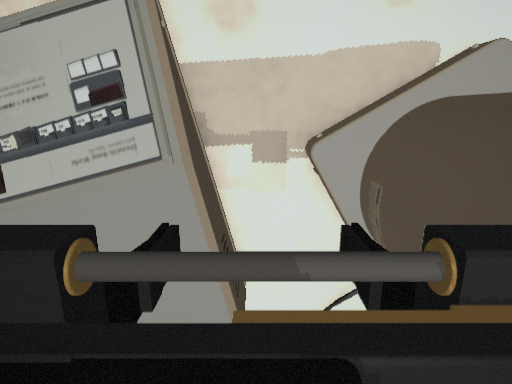

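Both move calls were refused, because every row needs all three keys. The wrist picture is therefore of the start pose, above the instrument box, and shows nothing useful.

Emit:
arm_command:
  steps:
    - {"slide":[0,0,0.05],"rot":[0,0,0],"grip":1}
    - {"slide":[0,0,0.05],"rot":[0,0,0],"grip":1}
    - {"slide":[0.02,-0.033,0],"rot":[0,0,-8],"grip":1}
    - {"slide":[0.02,-0.033,0],"rot":[0,0,-8],"grip":1}
    - {"slide":[0.02,-0.033,0],"rot":[0,0,-8],"grip":1}
    - {"slide":[0.02,-0.033,0],"rot":[0,0,-8],"grip":1}
    - {"slide":[0.02,-0.033,0],"rot":[0,0,-8],"grip":1}
    - {"slide":[0.02,-0.033,0],"rot":[0,0,-8],"grip":1}

```text
time: 2.4
ee_pos: [0.3453, 0.3841, 0.3228]
eef_rot: [0.569, 0.822, 0.0, -0.0]
ft_force: [-0.1, 1.3, -0.4]
width: 0.087
grip_force: 0.0
```

Emit:
arm_command:
  steps:
    - {"slide":[0.02,-0.033,0],"rot":[0,0,-8],"grip":1}
    - {"slide":[0.02,-0.033,0],"rot":[0,0,-8],"grip":1}
    - {"slide":[0.02,-0.033,0],"rot":[0,0,-8],"grip":1}
    - {"slide":[0.02,-0.033,0],"rot":[0,0,-8],"grip":1}
    - {"slide":[0.02,-0.033,0],"rot":[0,0,-8],"grip":1}
    - {"slide":[0.02,-0.033,0],"rot":[0,0,-8],"grip":1}
    - {"slide":[0.02,-0.033,0],"rot":[0,0,-8],"grip":1}
    - {"slide":[0.01,-0.02,0],"rot":[0,0,-5],"grip":1}

```text
time: 3.4
ee_pos: [0.4956, 0.1322, 0.3228]
eef_rot: [0.908, 0.419, 0.0, 0.0]
ft_force: [-1.1, -0.2, -0.8]
width: 0.0872
grip_force: 0.0
```

```bash
python3 -c "
from look import *
look('2')"
```

```text
scene [ 0.067 -0.374  0.826]
shutter_stand 0.89 [218. 130. 281. 174.] mid@h/2 [0.592 0.215]
shutter_grip 0.48 [219. 140. 226. 160.] mid@h/2 [0.515 0.242]
vial_shield 0.9 [250. 164. 264. 197.] mid@h/2 [0.524 0.109]
vial_shield 0.62 [219. 224. 226. 247.] mid@h/2 [0.349 0.038]
parking_tray 0.6 [285. 265. 387. 372.] mid@h/2 [ 0.411 -0.267]
reagent_bottle 0.65 [159. 107. 177. 134.] mid@h/2 [0.485 0.465]
wrist [0.539 0.188 0.484]
shutter_stand 0.57 [200.  22. 342. 141.] mid@h/2 [0.574 0.205]
shutter_grip 0.81 [206. 113. 228. 136.] mid@h/2 [0.484 0.208]
vial_shield 0.88 [271. 149. 301. 186.] mid@h/2 [0.516 0.104]
4.1 [0.495 0.134 0.323] [0.906 0.422 0.    0.   ] [-0.762  0.032  0.422  1.607 -0.013  1.504 -1.038] [-0.215 -0.262 -0.405] 0.08702990836111367
```

View pics/wrist2.png

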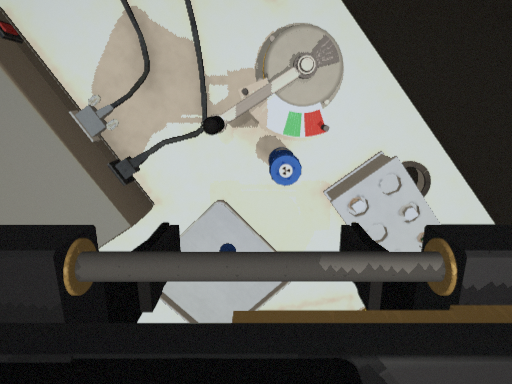

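The wrist view shows the blue capped shield at (285,168), the black grip top at (213,124) and the pivot at (306,65). The green patch is at (292,124) and the red one at (315,123). The thin look-alike is at (228,248). I'll measure and confirm in a crop.

Run:
```python
from h import *
np.set_printoptions(precision=4,suppress=True)
p=dict(np.load('wrist2.npz'))
im=cv2.cvtColor(p['pixels'],cv2.COLOR_RGB2BGR); big=cv2.resize(im[0:200,150:400],None,fx=3,fy=3,interpolation=cv2.INTER_CUBIC)
G=atz(p,213,124,.126);S=atz(p,285.5,168,.089);P=atz(p,306,65,.072);C=atz(p,300,64,.052)
print('grip',G,'shield',S,'pivot',P,'casting',C)
print('GP',np.hypot(*(G-P)[:2]),'SP',np.hypot(*(S-P)[:2]),'GS',np.hypot(*(G-S)[:2]))
def ring(c,r,z,col):
    t=np.linspace(0,6.28,50);q=np.array([proj(p,[c[0]+r*np.cos(a),c[1]+r*np.sin(a),z]) for a in t])
    cv2.polylines(big,[((q-[150,0])*3).astype(np.int32)],True,col,1)
ring(S,.0205,.089,(0,0,255));ring(S,.0205,0,(0,255,255));ring(P,.052,.052,(0,255,0));ring(G,.01,.126,(0,0,255));ring(P,.13,.07,(255,0,255));ring(P,.062,0,(255,255,0))
cv2.imwrite('pics/c2.png',big)
# scene check
q=dict(np.load('scene2.npz'))
for n,X in dict(G=G,S=S,P=P).items(): print(n,proj(q,X))
# scene tray corners (px from crop: /2+offset)
for u,v in [(407,368),(517,486),(421,577),(311,443)]: print(atz(q,130+u/2,90+v/2,.014))
```

```text
grip [0.4891 0.2082 0.126 ] shield [0.5174 0.1122 0.089 ] pivot [0.6139 0.1911 0.072 ] casting [0.6125 0.197  0.052 ]
GP 0.12597099579497661 SP 0.12461750985105242 GS 0.10008511584870226
G [221.3735 144.4594]
S [254.7144 169.7119]
P [261.3877 140.7949]
[ 0.4833 -0.1965  0.014 ]
[ 0.466  -0.3617  0.014 ]
[ 0.3239 -0.3512  0.014 ]
[ 0.3389 -0.1853  0.014 ]
```

View pics/c2.png

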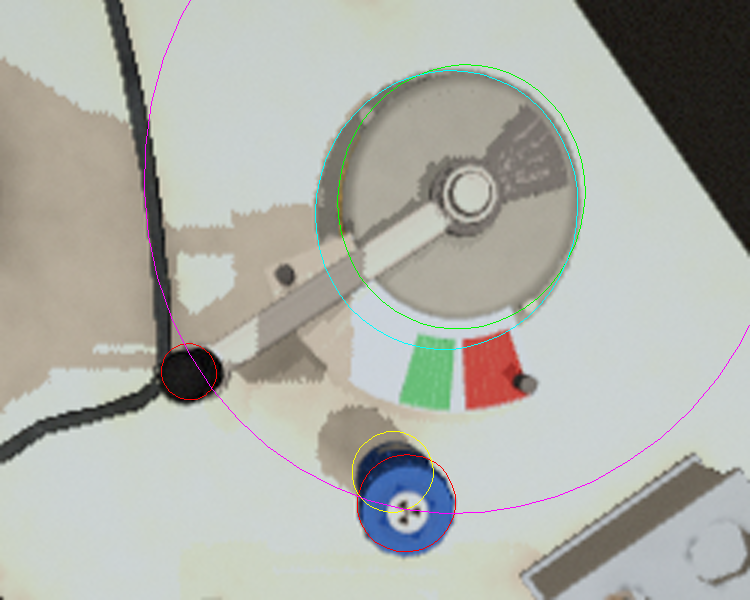

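The crop confirms it: the red ring, 41 mm across at 89 mm height, fits the blue cap, so this is the shield meant. I'll descend on it with the fingers closing tangentially to the stand.

Emit:
arm_command:
  steps:
    - {"slide":[0.011,-0.011,-0.03],"rot":[0,0,0],"grip":1}
    - {"slide":[0.011,-0.011,-0.03],"rot":[0,0,0],"grip":1}
    - {"slide":[0,0,-0.04],"rot":[0,0,0],"grip":1}
    - {"slide":[0,0,-0.04],"rot":[0,0,0],"grip":1}
    - {"slide":[0,0,-0.04],"rot":[0,0,0],"grip":1}
    - {"slide":[0,0,0],"rot":[0,0,0],"grip":1}
    - {"slide":[0,0,0],"rot":[0,0,0],"grip":1}
    - {"slide":[0,0,0],"rot":[0,0,0],"grip":1}

```text
time: 5.1
ee_pos: [0.5178, 0.1126, 0.1444]
eef_rot: [0.907, 0.422, 0.001, 0.0]
ft_force: [0.2, -0.3, 0.1]
width: 0.0873
grip_force: 0.0
```

```bash
python3 -c "
from look import *
look('3')
for c in ['scene','wrist']:
  p=dict(np.load(c+'3.npz'));print(proj(p,[.517,.112,.089]))
"
```

```text
scene [ 0.067 -0.374  0.826]
shutter_stand 0.83 [218. 138. 283. 173.] mid@h/2 [0.584 0.202]
shutter_grip 0.6 [218. 140. 223. 163.] mid@h/2 [0.509 0.24 ]
vial_shield 0.61 [219. 226. 227. 245.] mid@h/2 [0.35  0.037]
parking_tray 0.9 [284. 264. 389. 374.] mid@h/2 [ 0.411 -0.268]
reagent_bottle 0.61 [159. 108. 174. 135.] mid@h/2 [0.48  0.468]
check_source 0.63 [371. 255. 392. 281.] mid@h/2 [ 0.584 -0.26 ]
wrist [0.561 0.165 0.305]
shutter_stand 0.83 [ 90.   0. 359. 155.] mid@h/2 [0.555 0.202]
shutter_grip 0.59 [ 90. 115. 152. 153.] mid@h/2 [0.471 0.217]
vial_shield 0.81 [232. 165. 289. 238.] mid@h/2 [0.513 0.106]
vial_shield 0.57 [169. 309. 196. 325.] mid@h/2 [0.385 0.067]
5.8 [0.517 0.112 0.143] [ 0.907  0.422 -0.     0.   ] [-0.704  0.186  0.45   1.84  -0.089  1.136 -0.922] [-0.183  0.048 -1.189] 0.08692449903724869
[254.637 169.837]
[259.621 209.866]
```

View pics/wrist3.png

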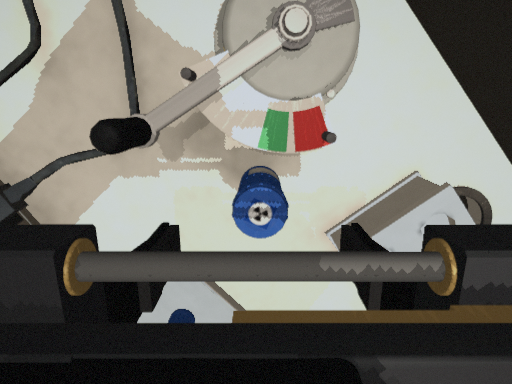

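The shield cap sits at (260,211), within a pixel of where I predicted, and the grip is well clear. I'll go down, close and check before lifting.

Emit:
arm_command:
  newtons: 40
  steps:
    - {"slide":[0,0,-0.03],"rot":[0,0,0],"grip":1}
    - {"slide":[0,0,-0.03],"rot":[0,0,0],"grip":1}
    - {"slide":[0,0,-0.025],"rot":[0,0,0],"grip":1}
    - {"slide":[0,0,0],"rot":[0,0,0],"grip":1}
    - {"slide":[0,0,0],"rot":[0,0,0],"grip":0.3}
    - {"slide":[0,0,0],"rot":[0,0,0],"grip":0.3}
    - {"slide":[0,0,0],"rot":[0,0,0],"grip":0.3}
    - {"slide":[0,0,0],"rot":[0,0,0],"grip":0.3}

```text
time: 6.8
ee_pos: [0.5169, 0.1123, 0.058]
eef_rot: [0.907, 0.422, 0.0, 0.0]
ft_force: [0.5, -0.4, 1.0]
width: 0.0547
grip_force: 0.0
```

Emit:
arm_command:
  newtons: 40
  steps:
    - {"slide":[0,0,0],"rot":[0,0,0],"grip":0.3}
    - {"slide":[0,0,0],"rot":[0,0,0],"grip":0.3}
    - {"slide":[0,0,0],"rot":[0,0,0],"grip":0.3}
    - {"slide":[0,0,0],"rot":[0,0,0],"grip":0.3}
    - {"slide":[0,0,0.02],"rot":[0,0,0],"grip":0.3}
    - {"slide":[0,0,0.03],"rot":[0,0,0],"grip":0.3}
    - {"slide":[0,0,0.03],"rot":[0,0,0],"grip":0.3}
    - {"slide":[0,0,0.03],"rot":[0,0,0],"grip":0.3}

```text
time: 7.8
ee_pos: [0.5159, 0.1121, 0.1678]
eef_rot: [0.907, 0.422, -0.001, -0.0]
ft_force: [0.6, 1.1, -3.8]
width: 0.0376
grip_force: 39.9
```

Emit:
arm_command:
  steps:
    - {"slide":[0,0,0.04],"rot":[0,0,0],"grip":0.3}
    - {"slide":[-0.008,-0.028,0],"rot":[0,0,0],"grip":0.3}
    - {"slide":[-0.012,-0.04,0],"rot":[0,0,0],"grip":0.3}
    - {"slide":[-0.012,-0.04,0],"rot":[0,0,0],"grip":0.3}
    - {"slide":[-0.012,-0.04,0],"rot":[0,0,0],"grip":0.3}
    - {"slide":[-0.012,-0.04,0],"rot":[0,0,0],"grip":0.3}
    - {"slide":[-0.012,-0.04,0],"rot":[0,0,0],"grip":0.3}
    - {"slide":[-0.012,-0.04,0],"rot":[0,0,0],"grip":0.3}

```text
time: 8.8
ee_pos: [0.4347, -0.1575, 0.2062]
eef_rot: [0.907, 0.422, -0.001, -0.001]
ft_force: [1.5, -1.3, -3.5]
width: 0.0376
grip_force: 39.9
```

Emit:
arm_command:
  steps:
    - {"slide":[-0.012,-0.04,0],"rot":[0,0,0],"grip":0.3}
    - {"slide":[-0.012,-0.04,0],"rot":[0,0,0],"grip":0.3}
    - {"slide":[-0.009,-0.038,0],"rot":[0,0,0],"grip":0.3}
    - {"slide":[0,0,-0.03],"rot":[0,0,0],"grip":0.3}
    - {"slide":[0,0,-0.03],"rot":[0,0,0],"grip":0.3}
    - {"slide":[0,0,-0.03],"rot":[0,0,0],"grip":0.3}
    - {"slide":[0,0,0],"rot":[0,0,0],"grip":0.3}
    - {"slide":[0,0,0],"rot":[0,0,0],"grip":0.3}

```text
time: 9.8
ee_pos: [0.4034, -0.2742, 0.1181]
eef_rot: [0.907, 0.422, -0.0, 0.0]
ft_force: [0.7, -0.3, -4.0]
width: 0.0377
grip_force: 39.9
```

Run:
```python
from look import *
look('4')
p=dict(np.load('wrist4.npz'));q=dict(np.load('scene4.npz'))
a=cv2.cvtColor(p['pixels'],cv2.COLOR_RGB2BGR);b=cv2.resize(cv2.cvtColor(q['pixels'],cv2.COLOR_RGB2BGR)[200:392,230:430],(400,384))
cv2.imwrite('pics/m4.png',cv2.resize(np.hstack([a,b]),(800,337)))
```

```text
scene [ 0.067 -0.374  0.826]
vial_shield 0.9 [332. 294. 362. 324.] mid@h/2 [ 0.428 -0.275]
vial_shield 0.71 [217. 225. 223. 243.] mid@h/2 [0.346 0.044]
parking_tray 0.77 [284. 290. 384. 374.] mid@h/2 [ 0.386 -0.284]
check_source 0.41 [385. 270. 391. 278.] mid@h/2 [ 0.583 -0.279]
wrist [ 0.448 -0.221  0.28 ]
shutter_stand 0.6 [131.  31. 380. 246.] mid@h/2 [ 0.431 -0.237]
vial_shield 0.64 [220. 187. 300. 308.] mid@h/2 [ 0.38  -0.303]
parking_tray 0.85 [131.  32. 382. 250.] mid@h/2 [ 0.429 -0.24 ]
check_source 0.68 [385.   4. 459.  76.] mid@h/2 [ 0.58  -0.263]
10.5 [ 0.404 -0.274  0.118] [0.907 0.422 0.    0.   ] [-0.303  0.145  0.874  1.981 -0.127  1.07  -0.072] [ 0.772 -0.261 -4.675] 0.03739868173626622
```

View pics/m4.png

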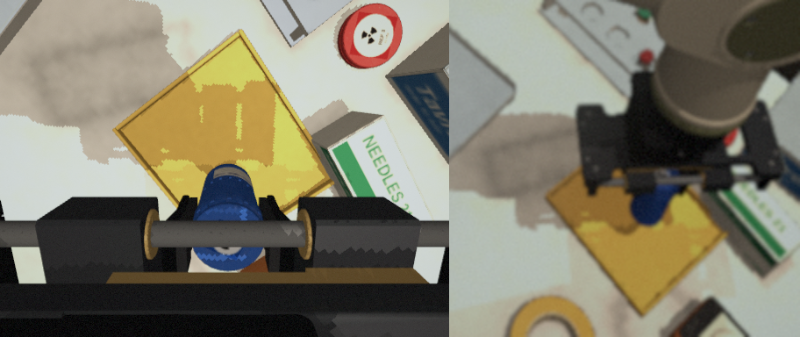

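The wrist view (left) shows the shield upright in the fingers over the yellow tray, with the tray's corners around it. The puck at (370,35) and the needles box are clear. I'll lower it.

Emit:
arm_command:
  steps:
    - {"slide":[0,0,-0.02],"rot":[0,0,0],"grip":0.3}
    - {"slide":[0,0,-0.02],"rot":[0,0,0],"grip":0.3}
    - {"slide":[0,0,-0.01],"rot":[0,0,0],"grip":0.3}
    - {"slide":[0,0,-0.003],"rot":[0,0,0],"grip":0.3}
    - {"slide":[0,0,-0.002],"rot":[0,0,0],"grip":0.3}
    - {"slide":[0,0,-0.001],"rot":[0,0,0],"grip":0.3}
    - {"slide":[0,0,0],"rot":[0,0,0],"grip":0.3}
    - {"slide":[0,0,0],"rot":[0,0,0],"grip":0.3}

```text
time: 11.5
ee_pos: [0.4038, -0.2738, 0.0618]
eef_rot: [0.907, 0.422, 0.0, 0.0]
ft_force: [0.3, -0.1, -3.8]
width: 0.0373
grip_force: 39.9
```

Emit:
arm_command:
  steps:
    - {"slide":[0,0,-0.001],"rot":[0,0,0],"grip":0.3}
    - {"slide":[0,0,0],"rot":[0,0,0],"grip":0.3}
    - {"slide":[0,0,0],"rot":[0,0,0],"grip":0.7}
    - {"slide":[0,0,0],"rot":[0,0,0],"grip":1}
    - {"slide":[0,0,0],"rot":[0,0,0],"grip":1}
    - {"slide":[0,0,0],"rot":[0,0,0],"grip":1}
    - {"slide":[0,0,0],"rot":[0,0,0],"grip":1}
    - {"slide":[0,0,0],"rot":[0,0,0],"grip":1}

```text
time: 12.5
ee_pos: [0.4037, -0.2738, 0.0606]
eef_rot: [0.907, 0.422, 0.0, 0.0]
ft_force: [-0.3, 0.5, 0.2]
width: 0.0848
grip_force: 0.0
```

Emit:
arm_command:
  steps:
    - {"slide":[0,0,0.01],"rot":[0,0,0],"grip":1}
    - {"slide":[0,0,0.02],"rot":[0,0,0],"grip":1}
    - {"slide":[0,0,0.03],"rot":[0,0,0],"grip":1}
    - {"slide":[0,0,0.04],"rot":[0,0,0],"grip":1}
    - {"slide":[0,0,0.05],"rot":[0,0,0],"grip":1}
    - {"slide":[0,0,0.05],"rot":[0,0,0],"grip":1}
    - {"slide":[0.01,0.04,0],"rot":[0,0,0],"grip":1}
    - {"slide":[0.01,0.04,0],"rot":[0,0,0],"grip":1}

```text
time: 13.5
ee_pos: [0.4239, -0.1933, 0.2619]
eef_rot: [0.907, 0.421, 0.001, 0.0]
ft_force: [0.2, 0.5, -1.2]
width: 0.0872
grip_force: 0.0
```

Run:
```python
from look import *
look('5')
p=dict(np.load('wrist5.npz'));q=dict(np.load('scene5.npz'))
a=cv2.cvtColor(p['pixels'],cv2.COLOR_RGB2BGR);b=cv2.resize(cv2.cvtColor(q['pixels'],cv2.COLOR_RGB2BGR)[200:392,230:430],(400,384))
cv2.imwrite('pics/m5.png',cv2.resize(np.hstack([a,b]),(800,337)))
# pivot/grip from two wrist views by least squares
w=[dict(np.load(f'wrist{i}.npz')) for i in (2,3)]
def tri(pts):
    A=np.zeros((3,3));B=np.zeros(3)
    for p,(u,v) in zip(w,pts):
        o,d=ray(p,u,v);d/=np.linalg.norm(d);M=np.eye(3)-np.outer(d,d);A+=M;B+=M@o
    return np.linalg.solve(A,B)
print('pivotcap',tri([(306.5,64.5),(295,20)]),'griptop',tri([(213,124),(107,136)]))
for z in (.07,.08,.09): print(z,atz(w[0],306.5,64.5,z),atz(w[1],295,20,z))
print(atz(w[0],213,124,.126),atz(w[1],107,136,.126))
```

```text
scene [ 0.067 -0.374  0.826]
shutter_stand 0.64 [215. 133. 284. 176.] mid@h/2 [0.584 0.208]
shutter_grip 0.57 [217. 143. 222. 161.] mid@h/2 [0.505 0.24 ]
vial_shield 0.52 [218. 222. 225. 247.] mid@h/2 [0.347 0.041]
parking_tray 0.68 [286. 266. 388. 373.] mid@h/2 [ 0.412 -0.269]
reagent_bottle 0.58 [160. 119. 177. 134.] mid@h/2 [0.472 0.446]
check_source 0.64 [371. 258. 392. 280.] mid@h/2 [ 0.581 -0.262]
check_source 0.3 [283. 265. 387. 375.] mid@h/2 [ 0.409 -0.268]
wrist [ 0.468 -0.142  0.423]
vial_shield 0.93 [42. 20. 96. 58.] mid@h/2 [0.358 0.045]
vial_shield 0.56 [274. 204. 307. 251.] mid@h/2 [ 0.405 -0.277]
parking_tray 0.86 [204. 121. 363. 255.] mid@h/2 [ 0.426 -0.243]
check_source 0.92 [366. 105. 409. 145.] mid@h/2 [ 0.58  -0.263]
14.2 [ 0.424 -0.194  0.261] [ 0.907  0.422 -0.     0.   ] [-0.464 -0.108  0.754  1.835  0.075  1.386 -0.426] [0.281 1.335 0.055] 0.086844116729268
pivotcap [0.612 0.191 0.088] griptop [0.489 0.208 0.129]
0.07 [0.615 0.191 0.07 ] [0.616 0.193 0.07 ]
0.08 [0.613 0.191 0.08 ] [0.614 0.192 0.08 ]
0.09 [0.611 0.191 0.09 ] [0.611 0.191 0.09 ]
[0.489 0.208 0.126] [0.488 0.208 0.126]
```

View pics/m5.png

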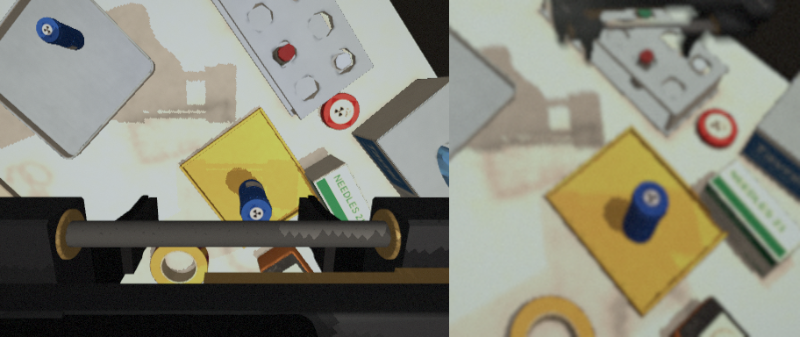

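The pictures show the shield upright in the middle of the tray, at (257,190) left and (645,210) right. Next I'll work out the handle geometry and its clearance to the instrument box.

Run:
```python
from h import *
np.set_printoptions(precision=4,suppress=True)
q=dict(np.load('scene2.npz'));w=dict(np.load('wrist2.npz'));w3=dict(np.load('wrist3.npz'))
X=atz(q,180,211.5,0);print('box bottom corner',X, atz(w,153,207,0))
for z in (.06,.08,.1,.12,.14): print(z,proj(q,[X[0],X[1],z]),proj(w,[X[0],X[1],z]))
P=np.array([.615,.192])
for p,(u,v),n in [(w,(213,124),'grip2'),(w3,(107,136),'grip3')]:
    d=atz(p,u,v,.126)[:2]-P;print(n,np.degrees(np.arctan2(*d[::-1]))%360)
# green/red patch by colour, at z=.05
for p,n in [(w,'w2'),(w3,'w3')]:
    h=cv2.cvtColor(p['pixels'],cv2.COLOR_RGB2HSV)
    for nm,m in [('green',(h[...,0]>40)&(h[...,0]<80)&(h[...,1]>90)),('red',((h[...,0]<6)|(h[...,0]>174))&(h[...,1]>120))]:
        m=m.copy(); m[200:]=0; m[:,:200]=0
        k,l,s,c=cv2.connectedComponentsWithStats(m.astype(np.uint8)); i=1+s[1:,4].argmax()
        ys,xs=np.where(l==i); A=np.array([atz(p,x,y,.05)[:2]-P for x,y in zip(xs,ys)])
        a=np.degrees(np.arctan2(A[:,1],A[:,0]))%360; print(n,nm,s[i],np.percentile(a,[2,50,98]))
```

```text
box bottom corner [0.3283 0.1913 0.    ] [0.313  0.1805 0.    ]
0.06 [176.6531 197.3391] [141.4125 207.3763]
0.08 [175.4643 192.3094] [136.0428 211.8903]
0.1 [174.2359 187.1121] [130.1611 216.8346]
0.12 [172.9659 181.7386] [123.6907 222.2738]
0.14 [171.6521 176.18  ] [116.5385 228.2862]
grip2 172.67945362887139
grip3 172.94123221754336
w2 green [284 112  17  24 316] [213.7095 220.7469 227.7494]
w2 red [305 110  20  26 394] [233.4207 242.1256 251.3758]
w3 green [258 109  31  42 961] [213.3696 220.5662 227.7975]
w3 red [ 293  106   36   45 1195] [232.7853 241.8223 251.5676]
```

Emit:
arm_command:
  newtons: 30
  steps:
    - {"slide":[0.006,0.04,0],"rot":[0,0,-4],"grip":1}
    - {"slide":[0.006,0.04,0],"rot":[0,0,-4],"grip":1}
    - {"slide":[0.006,0.04,0],"rot":[0,0,-4],"grip":1}
    - {"slide":[0.006,0.04,0],"rot":[0,0,-4],"grip":1}
    - {"slide":[0.006,0.04,0],"rot":[0,0,-4],"grip":1}
    - {"slide":[0.006,0.04,0],"rot":[0,0,-4],"grip":1}
    - {"slide":[0.006,0.04,0],"rot":[0,0,-4],"grip":1}
    - {"slide":[0.006,0.04,0],"rot":[0,0,-2],"grip":1}

```text
time: 15.2
ee_pos: [0.4718, 0.1275, 0.2605]
eef_rot: [0.985, 0.172, -0.0, 0.0]
ft_force: [0.4, 0.5, 0.2]
width: 0.0869
grip_force: 0.0
```

Emit:
arm_command:
  steps:
    - {"slide":[0.007,0.04,0],"rot":[0,0,0],"grip":1}
    - {"slide":[0.008,0.042,0],"rot":[0,0,0],"grip":1}
    - {"slide":[0,0,-0.03],"rot":[0,0,0],"grip":1}
    - {"slide":[0,0,-0.03],"rot":[0,0,0],"grip":1}
    - {"slide":[0,0,-0.03],"rot":[0,0,0],"grip":1}
    - {"slide":[0,0,0],"rot":[0,0,0],"grip":1}
    - {"slide":[0,0,0],"rot":[0,0,0],"grip":1}
    - {"slide":[0,0,0],"rot":[0,0,0],"grip":1}

```text
time: 16.2
ee_pos: [0.4874, 0.2086, 0.172]
eef_rot: [0.985, 0.173, 0.001, -0.0]
ft_force: [0.8, -0.2, 0.0]
width: 0.0867
grip_force: 0.0
```

Run:
```python
from look import *
look('6')
p=dict(np.load('wrist6.npz'));a=cv2.cvtColor(p['pixels'],cv2.COLOR_RGB2BGR)
for r in [(.487,.208,.126),(.487,.208,.07)]: print(proj(p,r))
c=proj(p,(.487,.208,.126)); cv2.circle(a,(int(c[0]),int(c[1])),4,(0,0,255),1); cv2.imwrite('pics/w6.png',a)
```

```text
scene [ 0.067 -0.374  0.826]
shutter_stand 0.56 [215. 133. 285. 174.] mid@h/2 [0.589 0.209]
shutter_grip 0.58 [219. 140. 222. 160.] mid@h/2 [0.512 0.246]
vial_shield 0.65 [220. 225. 227. 246.] mid@h/2 [0.35  0.035]
parking_tray 0.86 [285. 267. 384. 373.] mid@h/2 [ 0.407 -0.268]
parking_tray 0.63 [217. 136. 276. 163.] mid@h/2 [0.606 0.243]
reagent_bottle 0.73 [161. 108. 174. 135.] mid@h/2 [0.482 0.464]
check_source 0.91 [369. 259. 392. 278.] mid@h/2 [ 0.582 -0.26 ]
wrist [0.552 0.231 0.333]
shutter_stand 0.95 [243.   1. 415. 225.] mid@h/2 [0.57  0.169]
shutter_stand 0.45 [244.   0. 383. 224.] mid@h/2 [0.566 0.183]
shutter_grip 0.98 [244. 183. 275. 230.] mid@h/2 [0.473 0.203]
vial_shield 0.61 [242.   1. 415. 227.] mid@h/2 [0.568 0.173]
vial_shield 0.42 [244. 185. 270. 227.] mid@h/2 [0.468 0.203]
reagent_bottle 0.66 [  0.  80.  33. 115.] mid@h/2 [0.488 0.435]
16.9 [0.487 0.208 0.171] [ 0.985  0.173 -0.     0.   ] [-0.758  0.155  0.295  1.799 -0.048  1.195 -1.672] [ 1.284  0.08  -0.05 ] 0.08675626214357444
[259.185 213.987]
[259.261 192.926]
```

View pics/w6.png

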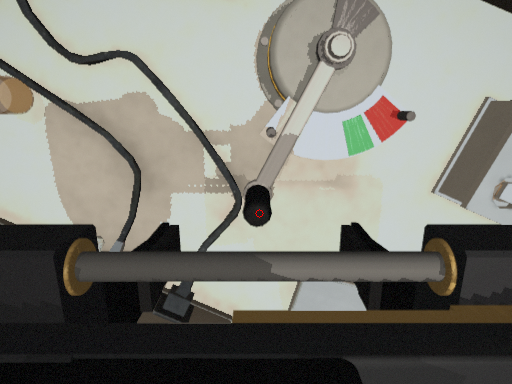

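The grip top at (259,211) sits right under the predicted circle. I'll descend and pinch.

Emit:
arm_command:
  newtons: 30
  steps:
    - {"slide":[0,0,-0.03],"rot":[0,0,0],"grip":1}
    - {"slide":[0,0,-0.03],"rot":[0,0,0],"grip":1}
    - {"slide":[0,0,-0.025],"rot":[0,0,0],"grip":1}
    - {"slide":[0,0,0],"rot":[0,0,0],"grip":0.1}
    - {"slide":[0,0,0],"rot":[0,0,0],"grip":0.1}
    - {"slide":[0,0,0],"rot":[0,0,0],"grip":0.1}
    - {"slide":[0,0,0],"rot":[0,0,0],"grip":0.1}
    - {"slide":[0,0,0],"rot":[0,0,0],"grip":0.1}

```text
time: 17.9
ee_pos: [0.4869, 0.2083, 0.086]
eef_rot: [0.985, 0.173, 0.0, -0.0]
ft_force: [-0.7, 0.0, 0.3]
width: 0.0447
grip_force: 0.0
```

Emit:
arm_command:
  steps:
    - {"slide":[0,0,0],"rot":[0,0,0],"grip":0.1}
    - {"slide":[0,0,0],"rot":[0,0,0],"grip":0.1}
    - {"slide":[0,0,0],"rot":[0,0,0],"grip":0.1}
    - {"slide":[0,0,0],"rot":[0,0,0],"grip":0.1}
    - {"slide":[0,0,0],"rot":[0,0,0],"grip":0.1}
    - {"slide":[0,0,0],"rot":[0,0,0],"grip":0.1}
    - {"slide":[0,0,0],"rot":[0,0,0],"grip":0.1}
    - {"slide":[0,0,0],"rot":[0,0,0],"grip":0.1}

```text
time: 18.9
ee_pos: [0.4866, 0.2083, 0.0856]
eef_rot: [0.985, 0.173, -0.0, -0.0]
ft_force: [-2.6, 3.5, 1.2]
width: 0.02
grip_force: 30.0
```

Run:
```python
from h import *
s=sensors.read_state();print(s['time'],s['ee_pos'],s['ft_force'],s['width'],s['grip_force'])
P=np.array([.615,.192]);g=s['ee_pos'][:2];r=np.hypot(*(g-P));a=np.arctan2(*(g-P)[::-1]);print('r',r,'ang',np.degrees(a)%360)
X=[P+.13*np.array([np.cos(t),np.sin(t)]) for t in np.radians(172.8+np.arange(0,49,6))]
print(np.round(np.diff(X,axis=0),4)); print(X[-1])
```

```text
18.9 [0.48657282 0.20831139 0.08557853] [-2.63414832  3.50091785  1.1860655 ] 0.019991441441942256 30.00030027316825
r 0.129458878856434 ang 172.76168113841842
[[-0.001  -0.0136]
 [ 0.0004 -0.0136]
 [ 0.0018 -0.0135]
 [ 0.0032 -0.0132]
 [ 0.0046 -0.0128]
 [ 0.0059 -0.0123]
 [ 0.0072 -0.0116]
 [ 0.0083 -0.0108]]
[0.51659064 0.10705532]
```

Emit:
arm_command:
  steps:
    - {"slide":[-0.0005,-0.0068,0],"rot":[0,0,0],"grip":0.1}
    - {"slide":[-0.0005,-0.0068,0],"rot":[0,0,0],"grip":0.1}
    - {"slide":[0.0002,-0.0068,0],"rot":[0,0,0],"grip":0.1}
    - {"slide":[0.0002,-0.0068,0],"rot":[0,0,0],"grip":0.1}
    - {"slide":[0.0009,-0.0067,0],"rot":[0,0,0],"grip":0.1}
    - {"slide":[0.0009,-0.0067,0],"rot":[0,0,0],"grip":0.1}
    - {"slide":[0.0016,-0.0066,0],"rot":[0,0,0],"grip":0.1}
    - {"slide":[0.0016,-0.0066,0],"rot":[0,0,0],"grip":0.1}

```text
time: 19.9
ee_pos: [0.4914, 0.1541, 0.0856]
eef_rot: [0.985, 0.173, 0.0, -0.0]
ft_force: [-0.5, 5.4, -0.2]
width: 0.0199
grip_force: 30.0
```

Forces are as expected: about 5 N of spring and little radial load. I'll continue to green.

Emit:
arm_command:
  steps:
    - {"slide":[0.0023,-0.0064,0],"rot":[0,0,0],"grip":0.1}
    - {"slide":[0.0023,-0.0064,0],"rot":[0,0,0],"grip":0.1}
    - {"slide":[0.003,-0.0062,0],"rot":[0,0,0],"grip":0.1}
    - {"slide":[0.003,-0.0062,0],"rot":[0,0,0],"grip":0.1}
    - {"slide":[0.0036,-0.0058,0],"rot":[0,0,0],"grip":0.1}
    - {"slide":[0.0036,-0.0058,0],"rot":[0,0,0],"grip":0.1}
    - {"slide":[0.004,-0.0054,0],"rot":[0,0,0],"grip":0.1}
    - {"slide":[0.004,-0.0054,0],"rot":[0,0,0],"grip":0.1}

```text
time: 20.9
ee_pos: [0.5171, 0.1076, 0.0856]
eef_rot: [0.985, 0.173, 0.0, -0.001]
ft_force: [-0.2, 8.7, -0.9]
width: 0.0204
grip_force: 30.0
```

Emit:
arm_command:
  steps:
    - {"slide":[0,0,0],"rot":[0,0,0],"grip":0.1}
    - {"slide":[0,0,0],"rot":[0,0,0],"grip":0.1}
    - {"slide":[0,0,0],"rot":[0,0,0],"grip":0.1}
    - {"slide":[0,0,0],"rot":[0,0,0],"grip":0.1}
    - {"slide":[0,0,0],"rot":[0,0,0],"grip":0.1}
    - {"slide":[0,0,0],"rot":[0,0,0],"grip":0.1}
    - {"slide":[0,0,0],"rot":[0,0,0],"grip":0.1}
    - {"slide":[0,0,0],"rot":[0,0,0],"grip":0.1}

```text
time: 21.9
ee_pos: [0.517, 0.1078, 0.0856]
eef_rot: [0.985, 0.173, 0.0, -0.001]
ft_force: [-0.5, 8.2, -0.8]
width: 0.0202
grip_force: 30.0
```

Run:
```python
from look import *
look('7')
s=sensors.read_state();print(s['grip_force'])
P=np.array([.615,.192]);g=s['ee_pos'][:2];print('r',np.hypot(*(g-P)),'ang',np.degrees(np.arctan2(*(g-P)[::-1]))%360)
p=dict(np.load('wrist7.npz'));q=dict(np.load('scene7.npz'))
a=cv2.cvtColor(p['pixels'],cv2.COLOR_RGB2BGR);b=cv2.resize(cv2.cvtColor(q['pixels'],cv2.COLOR_RGB2BGR)[90:390,150:400],(320,384))
cv2.imwrite('pics/m7.png',cv2.resize(np.hstack([a,b]),(800,369)))
```

```text
scene [ 0.067 -0.374  0.826]
shutter_stand 0.86 [231. 150. 285. 182.] mid@h/2 [0.572 0.159]
shutter_grip 0.51 [250. 156. 260. 178.] mid@h/2 [0.54  0.136]
vial_shield 0.94 [329. 300. 357. 331.] mid@h/2 [ 0.411 -0.278]
vial_shield 0.69 [218. 225. 225. 243.] mid@h/2 [0.349 0.043]
parking_tray 0.76 [284. 268. 387. 374.] mid@h/2 [ 0.408 -0.269]
reagent_bottle 0.74 [160. 110. 177. 134.] mid@h/2 [0.483 0.462]
check_source 0.79 [372. 258. 390. 281.] mid@h/2 [ 0.579 -0.262]
wrist [0.582 0.131 0.248]
shutter_grip 0.57 [241. 218. 281. 299.] mid@h/2 [0.497 0.099]
22.6 [0.517 0.108 0.086] [ 0.985  0.173  0.    -0.001] [-0.605  0.248  0.355  1.894 -0.101  1.017 -1.429] [-1.69   7.341 -0.608] 0.020059136919182357
29.99960969798849
r 0.12922147002362483 ang 220.67416336663413
```

View pics/m7.png

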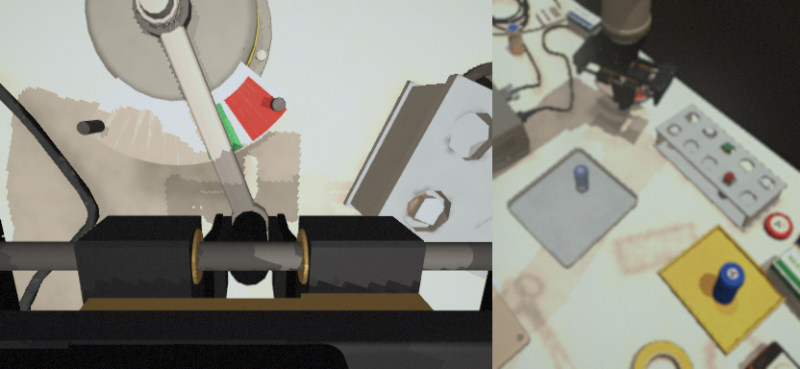

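The wrist picture shows the bar lying over the green patch. A thin green strip shows on its right at (228,128), which the camera's parallax explains, and the red patch is uncovered. The bar is measured at 220.7° and the patch's middle at 220.6°. The shield stands in the tray at (730,280).

```bash
python3 -c "
from h import *
print(order.close_job())"
```

```text
the job is handed in; nothing more can be done
None
```

The shield is upright in the yellow tray, the handle is held against its spring with the bar over the middle of the green patch, and the job was handed in at about 22.6 s; the bottle and puck were not touched.

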